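# Gather the charcoal stubs in the tote's taped corner and hold it tipped

### The job

Pick up the small plywood tote of charcoal stubs by its handle, carry it level to the white dish, and there tip it towards its blue-taped corner until all four stubs have slid together into that corner. Finish still holding it in the air like that, tipped and steady, with the taped corner lowest and over the dish but clear of it, so that the artist can pick from it and anything that slips lands in the dish. Do not lose a stub, keep off the drawing board, and leave the dish and the other things on the table where they are.

Things in the scene. Friction and masses are not known exactly. Their poses are not given: they have to be found in the camera images.
- tote: open plywood tray, 170 (x) by 120 (y) mm, walls 5 mm thick, 40 mm high, floor 5 mm; about 0.3 kg. From the middle of each end a 34 mm wide board rises to 102 mm and carries a handle bar along x. Stands level, turned any way. Origin: centre of its underside, z up through the open top. The +x +y corner is wrapped in blue tape. No pose while the fingers hold it
- tote_grip (a point): middle of the wooden handle bar, 92 mm above the tote's underside (tote frame 0, 0, 0.092): the bar is 16 mm wide (tote's y), 18 mm deep (z) and 160 mm long (x), with nothing beside it and 78 mm of free height between it and the tote's floor. No pose is reported while the fingers hold the tote
- tote_corner (a point): the inner corner of the tote's floor at the blue tape, where the stubs shall gather: tote frame (0.080, 0.055, 0.005). No pose is reported while the fingers hold the tote
- stub1: black square charcoal stub, 14 x 14 x 16 mm (long along its x), 10 g, lying loose on the tote's floor; origin in the middle of its 14 mm wide underside. All stubs slide on the lining once it slopes some 11 to 17 degrees, and rub on the walls and on each other as much
- stub2: black square charcoal stub, 14 x 14 x 17 mm (long along its x), 10 g, lying loose on the tote's floor; origin in the middle of its 14 mm wide underside. All stubs slide on the lining once it slopes some 11 to 17 degrees, and rub on the walls and on each other as much
- stub3: black square charcoal stub, 14 x 14 x 18 mm (long along its x), 10 g, lying loose on the tote's floor; origin in the middle of its 14 mm wide underside. All stubs slide on the lining once it slopes some 11 to 17 degrees, and rub on the walls and on each other as much
- stub4: black square charcoal stub, 14 x 14 x 20 mm (long along its x), 10 g, lying loose on the tote's floor; origin in the middle of its 14 mm wide underside. All stubs slide on the lining once it slopes some 11 to 17 degrees, and rub on the walls and on each other as much
- dish: round white ceramic dish holding a few thin black sticks, 150 mm across the rim, 20 mm high, loose, 0.35 kg; origin at the centre of its underside
- board: fixed drawing board with the white sheet, 300 mm (x) by 420 mm (y), 9 mm thick, on the table's far side; origin at the middle of its near lower edge, x pointing away from the robot across the sheet
- tin: closed round tin, 61 mm across, 22 mm high, dark steel with black lid; origin at the centre of its underside. A bystander
- bottle: orange steel drinking bottle with a steel cap, 70 mm across, 224 mm tall; origin at the centre of its underside. A bystander
- eraser: light grey eraser, 50 x 32 x 18 mm; origin at the centre of its underside. A bystander
- mic: black hand microphone with a blue band and a steel mesh head, 180 mm long, 50 mm high, lying on the table; origin on the table under its middle, x towards the head. A bystander
- jar: blue jar of pencils and brushes, 72 mm across, 95 mm tall, pencils up to 190 mm; origin at the centre of its underside. A bystander

How it is judged:
By the outcome, as a careful person would: the job done as asked, in the order asked, and still so for the second after the job is handed in, while the arm keeps its last pose, push and grip.
It also fails if it takes over 58 s, if anything falls off the work surface, if the arm or the gripper's body presses on something with over 40 N, if the wrist force passes 120 N, or if a joint passes its speed limit or range.

### The arm

A 6-joint arm with a two-finger parallel gripper is mounted at the origin on the work surface. World frame = base frame: x ahead of the robot, y to its left, z up, the work surface at z = 0. Lengths are in m, angles in rad, forces in N, time in s.
With the tool pointing down it reaches from about 0.35 to 0.975 m from the base axis. Payload 7.1 kg.
Tool frame: the origin (TCP) lies midway between the tips of the shut fingers; the grasp point (between the pads) lies 19 mm behind it; z points along the fingers, y is the line along which they close (so a half turn about z gives the same grasp; the last joint's range is limited). The gripper opens to 88 mm and grips with 3 to 60 N. Pads are 20 mm wide; open, the fingers measure 115 mm over their backs; the gripper's body (75 mm by 178 mm) begins 61 mm behind the grasp point.
Start: joints at [1.16, 0.423, 1.63, -0, 1.089, -0.019], TCP at [0.239, 0.578, 0.223] pointing down, gripper open.
Joint ranges: [-3, 3], [-0.9, 2.11], [0.09, 2.58], [-1.31, 4.45], [0.11, 2.69], [-2.54, 2.54]. Speed limits (rad/s): [2.39, 2.39, 3.01, 3.14, 3.14, 3.14].

### API

Orientations are given as [roll, pitch, yaw] about the fixed x, y, z axes, in that order (R = Rz(yaw) Ry(pitch) Rx(roll)).
In Python, from plant import manip gives the robot as it stands.
- The arm moves only by the tool jog_arm, never from a script. Its argument "steps" is a list of rows, each a list of 3 entries, a list of its own where there are three numbers: the opening, from 0 (shut) to 1 (fully open), then the shift along the tool's x, y, z in cm, then the turn about the tool's z in rad. In form: [[hand, [x, y, z], twist], ...]. A call has 1 to 20 rows; each row shifts and turns the commanded pose from where the row before left it, along the tool's axes as they then stand; what a row does not reach is not made up. A row lasts 1/12 s, in which the tool goes at most 41.7 mm and 7.16 degrees, less where a joint would pass 70% of its speed; a pose out of reach is approached as far as the arm can. A call with a gripper value outside its range is refused whole. The fingers move at their own pace and stop on an object; "newtons" is the grip in N (left out, the last holds). Time passes only in rows, so rows that do not move let the fingers close. It gives the time, the measured TCP pose, the force, the opening and the grip force at its end, in the units of the state.
- manip.observe(): the state, without advancing time (a new reading comes with each control period).
- manip.read_camera(name): name is "side" or "top" or "wrist"; returns a dict with "frame" (480x640x3 uint8, blue, green, red), "fx", "fy", "cx", "cy" (pixels), "T" (4x4, takes a point from camera to world coordinates). Camera axes: x right, y down, z forward; pixel columns grow to the right and rows downward; lengths in m; the calibration is good to about 2 mm. The wrist camera is an equidistant fisheye: a pixel r from the principal point sees the ray r / f radians off the axis. A picture is of the moment at which its call begins. There is no depth.
- manip.hand_in(): hands the job in; it is judged then, once.
The state is a dict: "t": time; "joint_pos": joint angles; "joint_velocities": joint speeds; "effort": joint torques, N m; "position": TCP position; "eef_rot": TCP orientation; "ft_force": force on the tool from outside, world axes, zero at the start; "ft_torque": the same for the moment, N m; "width": finger opening in m; "finger_force": force on a finger pad.
Only numpy, scipy, OpenCV 4.12 (cv2) and the standard library are available. Lean on these libraries where they do the work, as an engineer would, in place of code of your own. Each camera call takes 0.05 s, during which the arm holds its last target. There are 200 camera calls.

## Working session

There is one attempt and no reset: what is moved stays moved. The work goes in short steps, Python scripts to look and compute and a tool call to move; the robot and the scene stay as the last step left them, time stands still between calls to the robot, and variables do not carry over. Pictures are saved under pics/ and viewed, at most 10 in all, crops included, and the job is handed in when it is done.

Besides the shell and the picture viewer there is one more tool, called by a JSON object that holds its "op" and its "data". jog_arm: Moves the arm, as the interface text tells. Its arguments: {"type":"object","properties":{"steps":{"type":"array"},"newtons":{"type":"number"}},"required":["steps"]}

```bash
mkdir -p pics; ls
python3 - <<'E'
from plant import manip
import cv2,numpy as np
o=manip.observe(); print({k:np.round(v,3) for k,v in o.items()})
for n in("top","side"):
    c=manip.read_camera(n); cv2.imwrite(f"pics/{n}0.png",c["frame"]); print(n,c["fx"],c["fy"],c["cx"],c["cy"],np.round(c["T"],4).tolist())
E
```

```text
pics
{'t': np.float64(0.0), 'joint_pos': array([ 1.16 ,  0.424,  1.631, -0.   ,  1.089, -0.019]), 'joint_velocities': array([-0.   , -0.001, -0.001,  0.   ,  0.   ,  0.001]), 'effort': array([-3.0000e-03, -5.4463e+01, -2.7367e+01,  6.4000e-02,  2.3000e-02,
       -0.0000e+00]), 'position': array([0.238, 0.577, 0.222]), 'eef_rot': array([-3.14, -0.  ,  2.75]), 'ft_force': array([-0.587,  0.052, -0.168]), 'ft_torque': array([-0.032, -0.018,  0.008]), 'finger_force': np.float64(0.0), 'width': np.float64(0.088)}
top 556.4152866341487 556.4152866341487 319.4752007939112 246.2303089684132 [[0.0114, -0.9861, 0.1656, 0.2926], [-0.9999, -0.0112, 0.0021, 0.028], [-0.0002, -0.1656, -0.9862, 1.4858], [0.0, 0.0, 0.0, 1.0]]
side 460.61948234810444 460.61948234810444 320.86453430179756 245.15106196380825 [[0.9406, -0.209, 0.2677, 0.2441], [-0.3396, -0.5789, 0.7413, -0.7971], [-0.0, -0.7882, -0.6155, 0.7949], [0.0, 0.0, 0.0, 1.0]]
```

View pics/top0.png

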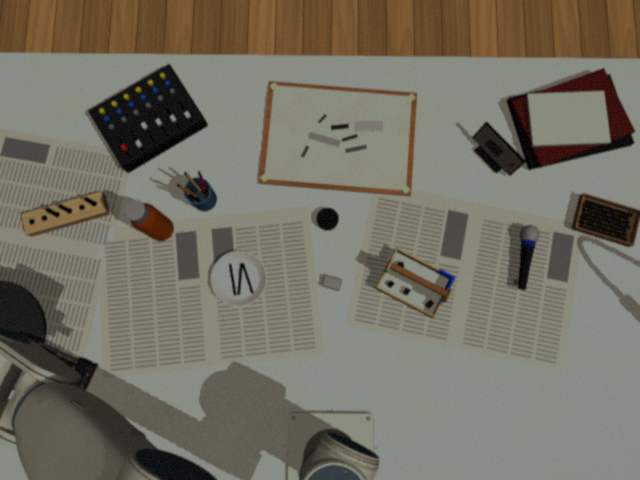

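View pics/side0.png

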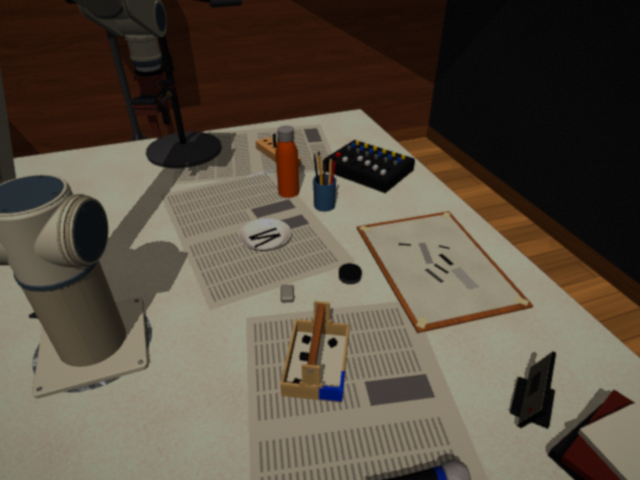

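Top view: the tote is at about (415,283), with its bar running from (390,265) to (450,292) and the blue tape at (446,277). The dish is at (238,277), the bottle at (150,220), the tin at (327,218) and the eraser at (330,282). The side view agrees, with the bar from (320,308) to (311,375) and the tape at (333,387).

```bash
cat > h.py <<'E'
from plant import manip
import cv2,numpy as np
def ray(c,u,v):
    d=c["T"][:3,:3]@np.array([(u-c["cx"])/c["fx"],(v-c["cy"])/c["fy"],1]); return c["T"][:3,3],d
def onz(c,u,v,z):
    p,d=ray(c,u,v); return p+d*(z-p[2])/d[2]
def proj(c,P):
    q=c["T"][:3,:3].T@(np.asarray(P)-c["T"][:3,3]); return np.array([c["fx"]*q[0]/q[2]+c["cx"],c["fy"]*q[1]/q[2]+c["cy"]])
def blobs(m,off=(0,0),amin=15):
    n,l,s,ce=cv2.connectedComponentsWithStats(m.astype(np.uint8))
    return [(s[i,4],ce[i]+off,l==i) for i in range(1,n) if s[i,4]>=amin]
E
python3 - <<'E'
from h import *
c=manip.read_camera("top");f=c["frame"]
hsv=cv2.cvtColor(f,cv2.COLOR_BGR2HSV)
y0,x0=235,360
crop=f[y0:335,x0:470]; h=hsv[y0:335,x0:470]
cv2.imwrite("pics/tote.png",cv2.resize(crop,None,fx=5,fy=5,interpolation=cv2.INTER_CUBIC))
m=(h[...,1]>125)&(h[...,0]<20)&(h[...,2]>70)
for a,ce,_ in blobs(m,(x0,y0)): print("brown",a,ce)
b=(h[...,0]>100)&(h[...,0]<135)&(h[...,1]>150)
for a,ce,_ in blobs(b,(x0,y0)): print("blue",a,ce,onz(c,*ce,.04))
B=max(blobs(m,(x0,y0)),key=lambda t:t[0])
pts=np.argwhere(B[2])[:,::-1].astype(np.float32)+(x0,y0)
r=cv2.minAreaRect(pts.astype(np.float32)); print(r)
P=np.array([onz(c,*p,.101) for p in cv2.boxPoints(r)]);print(np.round(P,4),P.mean(0))
d=f[230:325,195:280]; hd=hsv[230:325,195:280]
w=(d.min(2)>0)&(hd[...,1]<25)&(hd[...,2]>165)
for a,ce,mm in blobs(w,(195,230),200):
    print("dish",a,ce,cv2.minEnclosingCircle(np.argwhere(mm)[:,::-1].astype(np.float32)), onz(c,*ce,.018))
print("val",f[277,220],f[265,225],f[300,215])
print("tin",onz(c,327,217,.02),"er",onz(c,330,282,.015),"bottletop",onz(c,132,211,.224),"jar",onz(c,200,190,.05),"board near edge",onz(c,259,183,.009),onz(c,410,194,.009))
E
```

```text
brown 347 [419.26801153 279.76368876]
blue 92 [447.42391304 277.56521739] [ 0.4562474  -0.30374439  0.04      ]
((419.5000305175781, 279.5), (63.951541900634766, 5.813776016235352), 26.56505012512207)
[[ 0.4723 -0.1454  0.101 ]
 [ 0.4855 -0.1521  0.101 ]
 [ 0.4153 -0.2938  0.101 ]
 [ 0.4023 -0.2869  0.101 ]] [ 0.44384901 -0.21955864  0.101     ]
val [142 142 138] [144 141 138] [122 137 136]
tin [0.61883656 0.01179836 0.02      ] er [0.44371687 0.00217262 0.015     ] bottletop [0.58256126 0.46740847 0.224     ] jar [0.68184512 0.3508386  0.05      ] board near edge [0.71459629 0.1991105  0.009     ] [ 0.68819416 -0.21466359  0.009     ]
```

View pics/tote.png

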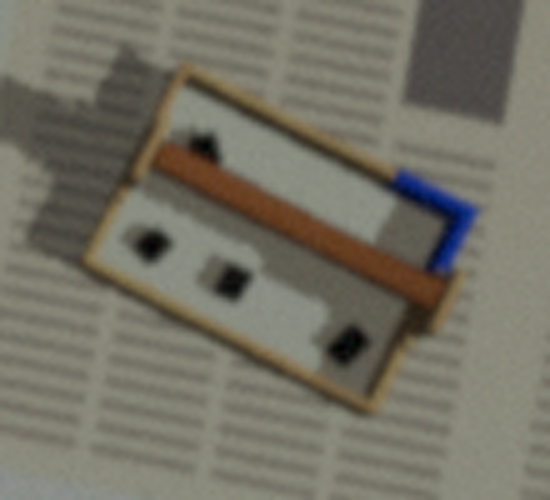

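{"op": "jog_arm", "data": {"steps": [[1, [0, -4, 0], 0], [1, [0, -4, 0], 0], [1, [0, -4, 0], 0], [1, [0, -4, 0], 0], [1, [0, -4, 0], 0], [1, [0, -4, 0], 0], [1, [0, -4, 0], 0], [1, [0, -4, 0], 0], [1, [0, -4, 0], 0], [1, [0, -4, 0], 0]]}}

```text
t: 0.98
position: [0.085, 0.206, 0.2221]
eef_rot: [-3.141, -0.0, 2.75]
ft_force: [0.2, -0.9, 1.2]
width: 0.088
finger_force: 0.0
```

Run:
```python
from h import *
o=manip.observe(); print({k:np.round(o[k],3) for k in("t","joint_pos","position","eef_rot","ft_force")})
c=manip.read_camera("top");f=c["frame"].astype(int)
# dish: view pixel ring via grey-level contrast
g=cv2.medianBlur(c["frame"],3)[235:320,195:280]; hs=cv2.cvtColor(g,cv2.COLOR_BGR2HSV)
m=(hs[...,1]<14)&(hs[...,2]>120)
for a,ce,mm in blobs(m,(195,235),200):
    k=cv2.minEnclosingCircle((np.argwhere(mm)[:,::-1]+(195,235)).astype(np.float32)); print("dish",a,ce,k,onz(c,*k[0],.018))
q=np.array([(185,68),(475,210),(372,410),(88,260)])/5+(360-.4,235-.4)
P=np.array([onz(c,*p,.04) for p in q]); print(np.round(P,4),P.mean(0))
s=manip.read_camera("side")
print("proj bar in side",proj(s,(.4438,-.2196,.101)),[proj(s,(.4438+e*-.443*.08,-.2196-e*.896*.08,.101)) for e in(-1,1)])
h=cv2.cvtColor(s["frame"],cv2.COLOR_BGR2HSV)[290:410,270:360]
m=(h[...,1]>150)&(h[...,0]<15)&(h[...,2]>60)
for a,ce,mm in blobs(m,(270,290),60):print(a,ce,cv2.minAreaRect((np.argwhere(mm)[:,::-1]+(270,290)).astype(np.float32)))
```

```text
{'t': np.float64(0.983), 'joint_pos': array([ 1.126, -0.262,  2.396, -0.   ,  1.008, -0.053]), 'position': array([0.085, 0.206, 0.222]), 'eef_rot': array([-3.141, -0.   ,  2.75 ]), 'ft_force': array([ 0.184, -0.912,  1.224])}
dish 958 [235.61586639 276.57933194] ((234.4534912109375, 276.5465087890625), 24.079273223876953) [0.45502794 0.25559592 0.018     ]
[[ 0.5324 -0.172   0.04  ]
 [ 0.459  -0.3225  0.04  ]
 [ 0.3547 -0.2664  0.04  ]
 [ 0.4305 -0.1203  0.04  ]] [ 0.44415256 -0.22032731  0.04      ]
proj bar in side [316.683849   331.75123323] [array([321.21644694, 302.97365579]), array([311.48019531, 364.78936039])]
472 [316.34957627 334.19915254] ((316.2807312011719, 334.1357727050781), (7.967365741729736, 61.340145111083984), 9.865806579589844)
```

{"op": "jog_arm", "data": {"steps": [[1, [0, 4, 0], 0], [1, [0, 4, 0], 0], [1, [0, 4, 0], 0], [1, [0, 4, 0], 0], [1, [0, 4, 0], 0], [1, [0, 4, 0], 0], [1, [0, 4, 0], 0], [1, [0, 0, 0], 0.12], [1, [0, 0, 0], 0.12], [1, [0, 0, 0], 0.12], [1, [0, 0, 0], 0.12], [1, [0, 0, 0], 0.12], [1, [0, 0, 0], 0.12], [1, [0, 0, 0], 0.12], [1, [0, 0, 0], 0.12], [1, [0, 0, 0], 0.12], [1, [0, 0, 0], 0.12], [1, [0, 0, 0], 0.12], [1, [0, 0, 0], 0.12], [1, [0, 0, 0], 0.12]]}}

```text
t: 2.75
position: [0.1931, 0.4675, 0.2222]
eef_rot: [-3.142, 0.0, 1.184]
ft_force: [1.4, -0.5, -0.0]
width: 0.0879
finger_force: 0.0
```

{"op": "jog_arm", "data": {"steps": [[1, [0, 0, 0], 0.12], [1, [0, 0, 0], 0.12], [1, [0, 0, 0], 0.12], [1, [0, 0, 0], 0.12], [1, [0, 0, 0], 0.12], [1, [0, 0, 0], 0.12], [1, [0, 0, 0], 0.12], [1, [0, 0, 0], 0.12], [1, [0, 0, 0], 0.12], [1, [0, 0, 0], 0.12], [1, [0, 0, 0], 0.12], [1, [0, 0, 0], 0.12]]}}

```text
t: 3.75
position: [0.2566, 0.4252, 0.212]
eef_rot: [-3.077, 0.121, -0.141]
ft_force: [1.1, 0.8, 0.0]
width: 0.0877
finger_force: 0.0
```

Run:
```python
from h import *
o=manip.observe(); print({k:np.round(o[k],3) for k in("t","joint_pos","position","eef_rot","ft_force")})
```

```text
{'t': np.float64(3.75), 'joint_pos': array([0.919, 0.25 , 1.925, 0.166, 0.975, 2.541]), 'position': array([0.257, 0.425, 0.212]), 'eef_rot': array([-3.077,  0.121, -0.141]), 'ft_force': array([1.094, 0.818, 0.047])}
```

```bash
cat >> h.py <<'E'
from scipy.spatial.transform import Rotation as Ro
def R(o): return Ro.from_euler("xyz",o["eef_rot"]).as_matrix()
def tilt():
    o=manip.observe(); r=R(o); d=r.T@[0,0,-1.]
    print("t",round(float(o["t"]),2),"q",np.round(o["joint_pos"],3),"p",np.round(o["position"],4),"tilt deg",np.degrees(np.arccos(-r[2,2])).round(1),"down dir in tool deg",np.degrees(np.arctan2(d[1],d[0])).round(1),"tool axes\n",np.round(r,3),"f",np.round(o["ft_force"],1),"w",np.round(o["width"],4),np.round(o["finger_force"],1))
    return o
E
python3 -c "
from h import *
tilt()"
```

```text
t 3.75 q [0.919 0.25  1.925 0.166 0.975 2.541] p [0.2566 0.4252 0.212 ] tilt deg 7.8 down dir in tool deg 28.2 tool axes
 [[ 0.983 -0.148 -0.11 ]
 [-0.139 -0.987  0.081]
 [-0.12  -0.064 -0.991]] f [1.1 0.8 0. ] w 0.0877 0.0
```

{"op": "jog_arm", "data": {"steps": [[1, [0, 0, 0], 0.12], [1, [0, 0, 0], 0.12], [1, [0, 0, 0], 0.12], [1, [0, 0, 0], 0.12], [1, [0, 0, 0], 0.12], [1, [0, 0, 0], 0.12]]}}

```text
t: 4.25
position: [0.315, 0.3356, 0.1587]
eef_rot: [-3.079, 0.339, -0.705]
ft_force: [0.0, 0.4, -0.6]
width: 0.0879
finger_force: 0.0
```

```bash
python3 -c "
from h import *
tilt()"
```

```text
t 4.25 q [0.563 0.309 2.051 0.452 0.876 2.541] p [0.315  0.3356 0.1587] tilt deg 19.7 down dir in tool deg 10.0 tool axes
 [[ 0.718 -0.662 -0.213]
 [-0.611 -0.747  0.262]
 [-0.333 -0.059 -0.941]] f [ 0.   0.4 -0.6] w 0.0879 0.0
```

{"op": "jog_arm", "data": {"steps": [[1, [0, 0, 0], -0.124], [1, [0, 0, 0], -0.124], [1, [0, 0, 0], -0.124], [1, [0, 0, 0], -0.124], [1, [0, 0, 0], -0.124], [1, [0, 0, 0], -0.124], [1, [0, 0, 0], -0.124], [1, [0, 0, 0], -0.124], [1, [0, 0, 0], -0.124], [1, [0, 0, 0], -0.124], [1, [0, 0, 0], -0.124], [1, [0, 0, 0], -0.124], [1, [0, 0, 0], -0.124], [1, [0, 0, 0], -0.124], [1, [0, 0, 0], -0.124], [1, [0, 0, 0], -0.124], [1, [0, 0, 0], -0.124], [1, [0, 0, 0], -0.124], [1, [0, 0, 0], -0.124], [1, [0, 0, 0], -0.124]]}}

```text
t: 5.92
position: [0.314, 0.3361, 0.1588]
eef_rot: [-2.977, -0.303, 1.751]
ft_force: [-0.1, -0.7, -0.6]
width: 0.088
finger_force: 0.0
```

{"op": "jog_arm", "data": {"steps": [[1, [0, 0, 0], -0.124], [1, [0, 0, 0], -0.124], [1, [0, 0, 0], -0.124], [1, [0, 0, 0], -0.124], [1, [0, 0, 0], -0.124], [1, [0, 0, 0], -0.124], [1, [0, 0, 0], -0.124], [1, [0, 0, 0], -0.124], [1, [0, 0, 0], -0.124], [1, [0, 0, 0], -0.124], [1, [0, 0, 0], -0.124], [1, [0, 0, 0], -0.124], [1, [0, 0, 0], -0.124], [1, [0, 0, 0], -0.124], [1, [0, 0, 0], -0.124], [1, [0, 0, 0], -0.124], [1, [0, 0, 0], -0.124], [1, [0, 0, 0], -0.124], [1, [0, 0, 0], -0.124], [1, [0, 0, 0], -0.124]]}}

```text
t: 7.58
position: [0.314, 0.3361, 0.1588]
eef_rot: [2.827, 0.14, -2.049]
ft_force: [0.9, -0.4, 0.1]
width: 0.0877
finger_force: 0.0
```

{"op": "jog_arm", "data": {"steps": [[1, [0, 0, 0], -0.12], [1, [0, 0, 0], -0.12], [1, [0, 0, 0], -0.12], [1, [0, 0, 0], -0.12], [1, [0, 0, 0], -0.12], [1, [0, 0, 0], -0.12], [1, [0, 0, 0], -0.12]]}}

```text
t: 8.17
position: [0.2482, 0.4203, 0.2041]
eef_rot: [3.077, 0.114, -1.341]
ft_force: [0.3, 0.4, -0.2]
width: 0.0878
finger_force: 0.0
```

```bash
python3 -c "
from h import *
tilt()"
```

```text
t 8.17 q [ 0.931  0.237  1.965  0.162  0.922 -2.54 ] p [0.2482 0.4203 0.2041] tilt deg 7.5 down dir in tool deg -29.5 tool axes
 [[ 0.226 -0.97  -0.089]
 [-0.967 -0.234  0.096]
 [-0.114  0.064 -0.991]] f [ 0.3  0.4 -0.2] w 0.0878 0.0
```

{"op": "jog_arm", "data": {"steps": [[1, [0, 0, 0], -0.12], [1, [0, 0, 0], -0.12], [1, [0, 0, 0], -0.12]]}}

```text
t: 8.42
position: [0.1974, 0.4502, 0.2095]
eef_rot: [-3.118, 0.034, -1.058]
ft_force: [0.2, 0.3, -0.6]
width: 0.0877
finger_force: 0.0
```

```bash
python3 -c "
from h import *
tilt()"
```

```text
t 8.42 q [ 1.124  0.227  1.956  0.018  0.919 -2.54 ] p [0.1974 0.4502 0.2095] tilt deg 2.4 down dir in tool deg 35.2 tool axes
 [[ 0.491 -0.871  0.004]
 [-0.871 -0.49   0.041]
 [-0.034 -0.024 -0.999]] f [ 0.2  0.3 -0.6] w 0.0877 0.0
```

{"op": "jog_arm", "data": {"steps": [[1, [0, 0, -1], 0.124], [1, [0, 0, -1], 0.124], [1, [0, 0, -1], 0.124], [1, [0, 0, -1], 0.124], [1, [0, 0, 0], 0.124], [1, [0, 0, 0], 0.124], [1, [0, 0, 0], 0.124], [1, [0, 0, 0], 0.124], [1, [0, 0, 0], 0.124], [1, [0, 0, 0], 0.124], [1, [0, 0, 0], 0.124], [1, [0, 0, 0], 0.124], [1, [0, 0, 0], 0.124], [1, [0, 0, 0], 0.124], [1, [0, 0, 0], 0.124], [1, [0, 0, 0], 0.124], [1, [0, 0, 0], 0.124]]}}

```text
t: 9.83
position: [0.1978, 0.4474, 0.2488]
eef_rot: [3.101, 0.0, 3.107]
ft_force: [0.2, 0.2, -0.4]
width: 0.0879
finger_force: 0.0
```

{"op": "jog_arm", "data": {"steps": [[1, [-1.46, -3.69, 0], 0], [1, [-1.46, -3.69, 0], 0], [1, [-1.46, -3.69, 0], 0], [1, [-1.46, -3.69, 0], 0], [1, [-1.46, -3.69, 0], 0], [1, [-1.46, -3.69, 0], 0], [1, [-1.46, -3.69, 0], 0], [1, [-1.46, -3.69, 0], 0], [1, [-1.46, -3.69, 0], 0], [1, [-1.46, -3.69, 0], 0], [1, [-1.46, -3.69, 0], 0], [1, [-1.46, -3.69, 0], 0], [1, [-1.46, -3.69, 0], 0], [1, [-1.46, -3.69, 0], 0], [1, [-1.46, -3.69, 0], 0], [1, [-1.46, -3.69, 0], 0], [1, [-1.46, -3.69, 0], 0], [1, [-1.46, -3.69, 0], 0]]}}

```text
t: 11.33
position: [0.442, -0.2269, 0.2219]
eef_rot: [3.101, 0.001, 3.112]
ft_force: [0.3, 0.1, 0.1]
width: 0.0881
finger_force: 0.0
```

{"op": "jog_arm", "data": {"steps": [[1, [0, 0, 0], 0.118], [1, [0, 0, 0], 0.118], [1, [0, 0, 0], 0.118], [1, [0, 0, 0], 0.118], [1, [0, 0, 0], 0.118], [1, [0, 0, 0], 0.118], [1, [0, 0, 0], 0.118], [1, [0, 0, 0], 0.118], [1, [0, 0, 0], 0.118], [1, [0, 0, 0], 0.118], [1, [0, 0, 0], 0.118], [1, [0, 0, 0], 0.118], [1, [0, 0, 0], 0.118], [1, [0, 0, 0], 0.118], [1, [0, 0, 0], 0.118], [1, [0, 0, 0], 0.118], [1, [0, 0, 0], 0.118], [1, [0, 0, 0], 0]]}}

```text
t: 12.83
position: [0.4417, -0.2246, 0.222]
eef_rot: [-3.125, -0.037, 1.102]
ft_force: [0.5, -0.4, -1.0]
width: 0.0876
finger_force: 0.0
```

Run:
```python
from h import *
o=tilt()
r=R(o); G=np.array([.444,-.220,.092]); tgt=G+r[:,2]*.019
print("shift cm",(r.T@(tgt-o["position"])*100).round(2),"bar yaw err",np.degrees(np.arctan2(r[1,0],r[0,0]))-np.degrees(np.arctan2(.896,.443)))
c=manip.read_camera("wrist");cv2.imwrite("pics/w1.png",c["frame"]);print(c["fx"],c["cx"],c["cy"])
c=manip.read_camera("top");cv2.imwrite("pics/d.png",cv2.resize(c["frame"][225:330,185:290],None,fx=5,fy=5,interpolation=cv2.INTER_CUBIC))
```

```text
t 12.83 q [-0.517  0.242  1.901  0.043  1.018 -0.072] p [ 0.4417 -0.2246  0.222 ] tilt deg 2.3 down dir in tool deg 155.8 tool axes
 [[ 0.451  0.892  0.002]
 [ 0.892 -0.451  0.041]
 [ 0.037 -0.017 -0.999]] f [ 0.5 -0.4 -1. ] w 0.0876 0.0
shift cm [ 0.03  0.21 14.91] bar yaw err -0.5391101601582022
371.64829954431775 317.81157419519957 234.1359705492332
```

View pics/w1.png

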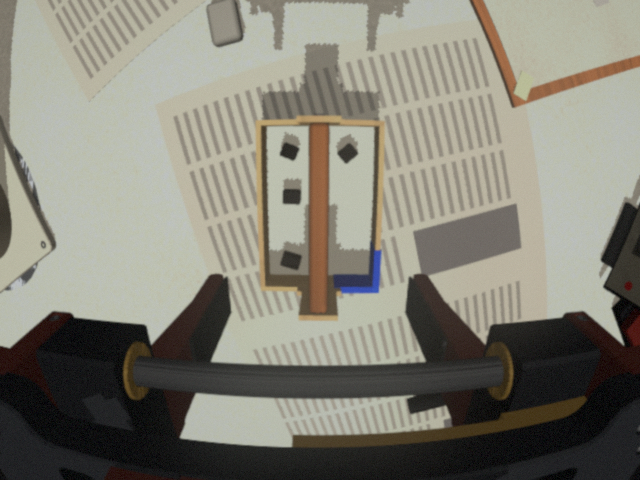

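View pics/d.png

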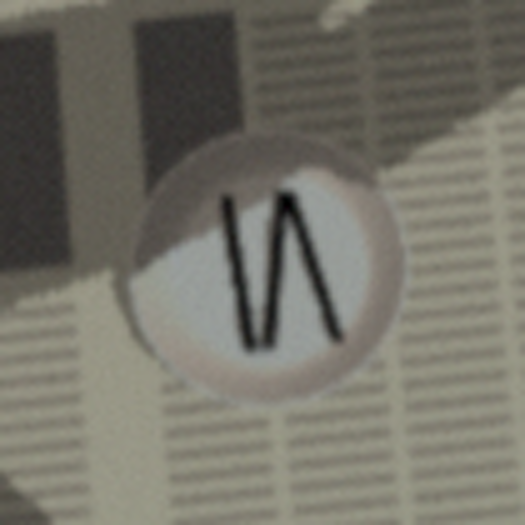

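Wrist view: the bar is vertical at column 318, midway between the finger tips (about 215 and 425), so the tool is aligned with it. The blue tape is at (360,275). The dish crop puts the rim centre at (268,267)/5, which is full-image pixel (238.6, 278.4).

{"op": "jog_arm", "data": {"steps": [[1, [0, 0.2, 3.5], 0.01], [1, [0, 0, 3.5], 0], [1, [0, 0, 3.5], 0], [1, [0, 0, 2.4], 0], [1, [0, 0, 1.3], 0], [1, [0, 0, 0.7], 0], [1, [0, 0, 0], 0], [0, [0, 0, 0], 0], [0, [0, 0, 0], 0], [0, [0, 0, 0], 0], [0, [0, 0, 0], 0], [0, [0, 0, 0], 0], [0, [0, 0, 0], 0], [0, [0, 0, 0], 0], [0, [0, 0, 0], 0], [0, [0, 0, 0], 0], [0, [0, 0, 0], 0]], "newtons": 50}}

```text
t: 14.35
position: [0.4431, -0.2191, 0.0735]
eef_rot: [-3.125, -0.037, 1.097]
ft_force: [1.0, 0.7, 0.8]
width: 0.0246
finger_force: 0.0
```

Run:
```python
from h import *
tilt()
c=manip.read_camera("top");print("dish",onz(c,238.6,278.4,.02))
```

```text
t 14.35 q [-0.506  0.48   1.994  0.058  0.686 -0.077] p [ 0.4431 -0.2191  0.0735] tilt deg 2.3 down dir in tool deg 155.5 tool axes
 [[ 0.456  0.89   0.002]
 [ 0.889 -0.456  0.041]
 [ 0.037 -0.017 -0.999]] f [1.  0.7 0.8] w 0.0246 0.0
dish [0.45000598 0.24413511 0.02      ]
```

{"op": "jog_arm", "data": {"steps": [[0, [0, 0, 0], 0], [0, [0, 0, 0], 0], [0, [0, 0, 0], 0], [0, [0, 0, 0], 0], [0, [0, 0, 0], 0], [0, [0, 0, -0.4], 0], [0, [0, 0, -0.8], 0], [0, [0, 0, -0.8], 0], [0, [0, 0, 0], 0], [0, [0, 0, 0], 0]], "newtons": 50}}

```text
t: 15.23
position: [0.4436, -0.2203, 0.0942]
eef_rot: [-3.126, -0.037, 1.096]
ft_force: [0.2, 0.9, -3.3]
width: 0.0154
finger_force: 50.0
```

Run:
```python
from h import *
tilt()
c=manip.read_camera("wrist");cv2.imwrite("pics/w2.png",c["frame"])
```

```text
t 15.23 q [-0.508  0.443  1.986  0.055  0.73  -0.075] p [ 0.4436 -0.2203  0.0942] tilt deg 2.3 down dir in tool deg 157.8 tool axes
 [[ 0.456  0.89   0.003]
 [ 0.889 -0.456  0.04 ]
 [ 0.037 -0.015 -0.999]] f [ 0.2  0.9 -3.3] w 0.0154 50.0
```

View pics/w2.png

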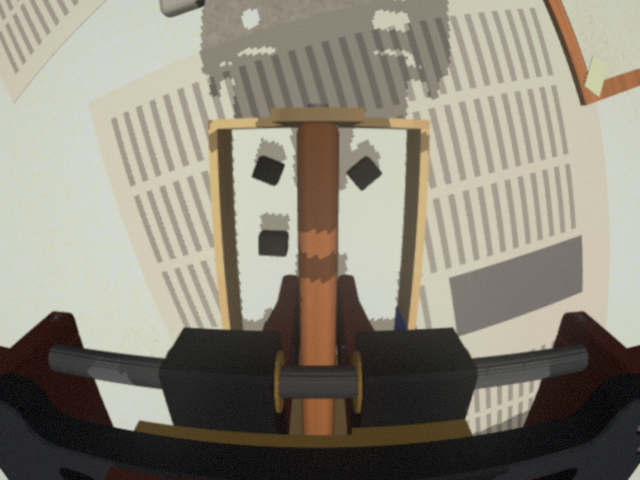

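Wrist view: the bar is gripped between the pads near (318,370) and the tote is level. Three stubs are visible, at (267,170), (364,172) and (272,243); the fourth is hidden by the gripper.

{"op": "jog_arm", "data": {"steps": [[0, [0, 0, -1], 0], [0, [0, 0, -2], 0], [0, [0, 0, -3], 0], [0, [0, 0, -3.5], 0], [0, [0, 0, -3.5], 0], [0, [0, 0, -3.5], 0], [0, [0, 0, -3.5], 0], [0, [0, 0, -3.5], 0], [0, [0, 0, -3], 0], [0, [0, 0, -2], 0], [0, [0, 0, -1], 0]]}}

```text
t: 16.2
position: [0.443, -0.2323, 0.3919]
eef_rot: [-3.129, -0.037, 1.097]
ft_force: [-0.6, -0.6, -2.6]
width: 0.0158
finger_force: 50.0
```

{"op": "jog_arm", "data": {"steps": [[0, [0.9, -0.44, 0], 0], [0, [1.8, -0.89, 0], 0], [0, [2.7, -1.33, 0], 0], [0, [3.55, -1.76, 0], 0], [0, [3.55, -1.76, 0], 0], [0, [3.55, -1.76, 0], 0], [0, [3.55, -1.76, 0], 0], [0, [3.55, -1.76, 0], 0], [0, [3.55, -1.76, 0], 0], [0, [3.55, -1.76, 0], 0], [0, [3.55, -1.76, 0], 0], [0, [3.55, -1.76, 0], 0], [0, [2.7, -1.33, 0], 0], [0, [1.8, -0.89, 0], 0], [0, [0.9, -0.44, 0], 0]]}}

```text
t: 17.45
position: [0.4476, 0.2471, 0.4054]
eef_rot: [-3.122, -0.034, 1.099]
ft_force: [0.7, -0.5, -2.7]
width: 0.0155
finger_force: 50.0
```

{"op": "jog_arm", "data": {"steps": [[0, [0, 0, 0], -0.04], [0, [0, 0, 0], -0.08], [0, [0, 0, 0], -0.12], [0, [0, 0, 0], -0.12], [0, [0, 0, 0], -0.12], [0, [0, 0, 0], -0.12], [0, [0, 0, 0], -0.12], [0, [0, 0, 0], -0.12], [0, [0, 0, 0], -0.12], [0, [0, 0, 0], -0.12], [0, [0, 0, 0], -0.12], [0, [0, 0, 0], -0.12], [0, [0, 0, 0], -0.12], [0, [0, 0, 0], -0.12], [0, [0, 0, 0], -0.12], [0, [0, 0, 0], -0.12], [0, [0, 0, 0], -0.12], [0, [0, 0, 0], -0.12], [0, [0, 0, 0], -0.12], [0, [0, 0, 0], -0.12]]}}

```text
t: 19.12
position: [0.4484, 0.2437, 0.406]
eef_rot: [3.103, 0.008, -2.901]
ft_force: [1.0, -0.3, -2.4]
width: 0.0159
finger_force: 50.0
```

Run:
```python
from h import *
tilt()
```

```text
t 19.12 q [ 0.453  0.071  1.67   0.036  1.384 -1.365] p [0.4484 0.2437 0.406 ] tilt deg 2.2 down dir in tool deg -77.5 tool axes
 [[-0.971 -0.238 -0.001]
 [-0.238  0.971  0.039]
 [-0.008  0.038 -0.999]] f [ 1.  -0.3 -2.4] w 0.0159 50.0
```

{"op": "jog_arm", "data": {"steps": [[0, [0, 0, 0], -0.12], [0, [0, 0, 0], -0.12], [0, [0, 0, 0], -0.12], [0, [0, 0, 0], -0.12], [0, [0, 0, 0], -0.12], [0, [0, 0, 0], -0.12], [0, [0, 0, 0], -0.12], [0, [0, 0, 0], -0.12], [0, [0, 0, 0], -0.12], [0, [0, 0, 0], -0.1], [0, [0, 0, 0], -0.1], [0, [0, 0, 0], -0.1]]}}

```text
t: 20.12
position: [0.4252, 0.2827, 0.4059]
eef_rot: [-3.114, -0.004, -1.594]
ft_force: [0.2, 0.4, -2.9]
width: 0.0155
finger_force: 50.0
```

```bash
cat > s.py <<'E'
from h import *
o=tilt(); r=R(o)
C=o["position"]+r@[-.080,.055,-.019+.087]   # tote corner (floor), tool x=-tote x, z down
print("corner",C.round(3),"shift cm to TCP over dish z .40:",(r.T@(np.array([.45,.244,.40])-o["position"])*100).round(1))
E
python3 s.py
```

```text
t 20.12 q [ 0.575  0.07   1.671 -0.019  1.38  -2.54 ] p [0.4252 0.2827 0.4059] tilt deg 1.6 down dir in tool deg 98.6 tool axes
 [[-0.023 -0.999  0.027]
 [-1.     0.023 -0.005]
 [ 0.004 -0.027 -1.   ]] f [ 0.2  0.4 -2.9] w 0.0155 50.0
corner [0.374 0.364 0.336] shift cm to TCP over dish z .40: [ 3.8 -2.5  0.7]
```

{"op": "jog_arm", "data": {"steps": [[0, [1.5, -1, 0], -0.1], [0, [2, -1.3, 0], -0.1], [0, [2, -1.3, 0], -0.1], [0, [2, -1.3, 0], -0.1]]}}

```text
t: 20.45
position: [0.3927, 0.3135, 0.3962]
eef_rot: [-3.038, -0.138, -1.387]
ft_force: [-0.1, -0.3, -3.3]
width: 0.0158
finger_force: 50.0
```

```bash
python3 s.py
```

```text
t 20.45 q [ 0.756  0.066  1.706 -0.176  1.359 -2.54 ] p [0.3927 0.3135 0.3962] tilt deg 9.9 down dir in tool deg 143.3 tool axes
 [[ 0.181 -0.975  0.127]
 [-0.974 -0.195 -0.116]
 [ 0.137 -0.102 -0.985]] f [-0.1 -0.3 -3.3] w 0.0158 50.0
corner [0.333 0.373 0.313] shift cm to TCP over dish z .40: [ 7.9 -4.3  1.2]
```

{"op": "jog_arm", "data": {"steps": [[0, [0, 0, 0], 0.11], [0, [0, 0, 0], 0.11], [0, [0, 0, 0], 0.11], [0, [1.6, -1.35, 0.35], 0], [0, [3.2, -2.7, 0.7], 0], [0, [3.2, -2.7, 0.7], 0], [0, [3.2, -2.7, 0.7], 0], [0, [1.6, -1.35, 0.35], 0], [0, [0, 0, 0], -0.06], [0, [0, 0, 0], -0.12], [0, [0, 0, 0], -0.12], [0, [0, 0, 0], -0.12], [0, [0, 0, 0], -0.12], [0, [0, 0, 0], -0.12], [0, [0, 0, 0], -0.12], [0, [0, 0, 0], -0.12]]}}

```text
t: 21.78
position: [0.3591, 0.3073, 0.3286]
eef_rot: [-3.008, -0.39, -1.103]
ft_force: [1.4, 0.1, -2.3]
width: 0.0155
finger_force: 50.0
```

```bash
python3 s.py
```

```text
t 21.78 q [ 0.944  0.107  1.864 -0.429  1.26  -2.54 ] p [0.3591 0.3073 0.3286] tilt deg 23.6 down dir in tool deg 162.1 tool axes
 [[ 0.417 -0.862  0.289]
 [-0.825 -0.492 -0.277]
 [ 0.381 -0.123 -0.917]] f [ 1.4  0.1 -2.3] w 0.0155 50.0
corner [0.298 0.327 0.229] shift cm to TCP over dish z .40: [11.7 -5.6 -2.2]
```

{"op": "jog_arm", "data": {"steps": [[0, [0, 0, 0], 0.1], [0, [0, 0, 0], 0.1], [0, [0, 0, 0], 0.1], [0, [0, 0, 0], 0.1], [0, [1.5, -0.9, 0.1], 0], [0, [3.1, -1.9, 0.15], 0], [0, [3.1, -1.9, 0.15], 0], [0, [3.1, -1.9, 0.15], 0], [0, [3.1, -1.9, 0.15], 0], [0, [3.1, -1.9, 0.15], 0], [0, [3.1, -1.9, 0.15], 0], [0, [1.5, -0.9, 0.1], 0]]}}

```text
t: 22.78
position: [0.4844, 0.1375, 0.4055]
eef_rot: [-2.827, -0.327, -1.578]
ft_force: [-0.8, 0.5, -3.5]
width: 0.0154
finger_force: 50.0
```

```bash
python3 s.py
```

```text
t 22.78 q [ 5.130e-01  2.000e-03  1.810e+00 -4.600e-01  1.236e+00 -2.540e+00] p [0.4844 0.1375 0.4055] tilt deg 25.8 down dir in tool deg 137.6 tool axes
 [[-0.007 -0.952  0.308]
 [-0.947 -0.092 -0.308]
 [ 0.321 -0.293 -0.9  ]] f [-0.8  0.5 -3.5] w 0.0154 50.0
corner [0.454 0.187 0.302] shift cm to TCP over dish z .40: [-10.2   2.5  -3.8]
```

{"op": "jog_arm", "data": {"steps": [[0, [0, 0, 0], -0.06], [0, [0, 0, 0], -0.12], [0, [0, 0, 0], -0.12], [0, [0, 0, 0], -0.12], [0, [0, 0, 0], -0.12], [0, [0, 0, 0], -0.12]]}}

```text
t: 23.28
position: [0.4091, 0.219, 0.3235]
eef_rot: [-2.962, -0.598, -1.077]
ft_force: [1.0, 0.5, -3.2]
width: 0.016
finger_force: 50.0
```

```bash
python3 s.py
```

```text
t 23.28 q [ 0.862  0.093  1.971 -0.671  1.207 -2.541] p [0.4091 0.219  0.3235] tilt deg 35.6 down dir in tool deg 165.3 tool axes
 [[ 0.392 -0.819  0.419]
 [-0.728 -0.554 -0.403]
 [ 0.563 -0.147 -0.813]] f [ 1.   0.5 -3.2] w 0.016 50.0
corner [0.361 0.219 0.215] shift cm to TCP over dish z .40: [ 4.1 -5.9 -5.5]
```

{"op": "jog_arm", "data": {"steps": [[0, [0, 0, 0], 0.06], [0, [0, 0, 0], 0.1], [0, [0, 0, 0], 0.1], [0, [0, 0, 0], 0.1], [0, [0, 0, 0], 0.1], [0, [0, 0, 0], 0.06], [0, [0, 0, 0], 0], [0, [0, 0, 0], 0], [0, [0, 0, 0], 0]]}}

```text
t: 24.03
position: [0.4102, 0.2183, 0.3246]
eef_rot: [-2.677, -0.427, -1.648]
ft_force: [0.6, -0.5, -2.5]
width: 0.0156
finger_force: 50.0
```

```bash
cat >> s.py <<'E'
L=o["position"]+r@[-.085,.060,-.019+.092]
print("lowest",L.round(3),"shift cm to lowest at dish z .06:",(r.T@(np.array([.45,.244,.07])-L)*100).round(2))
E
python3 s.py
python3 - <<'E'
from h import *
c=manip.read_camera("top");s=manip.read_camera("side")
def crop(c,P,h=75):
    u,v=proj(c,P).astype(int); u=max(h,min(639-h,u)); v=max(h,min(479-h,v)); return cv2.resize(c["frame"][v-h:v+h,u-h:u+h],(400,400),interpolation=cv2.INTER_CUBIC)
p=manip.observe()["position"]; cv2.imwrite("pics/t3.png",np.hstack([crop(c,p),crop(s,p)]))
E
```

```text
t 24.03 q [ 0.858  0.092  1.968 -0.67   1.208 -2.023] p [0.4102 0.2183 0.3246] tilt deg 35.5 down dir in tool deg 135.4 tool axes
 [[-0.07  -0.906  0.418]
 [-0.908 -0.116 -0.403]
 [ 0.414 -0.408 -0.814]] f [ 0.6 -0.5 -2.5] w 0.0156 50.0
corner [0.394 0.257 0.214] shift cm to TCP over dish z .40: [ 0.5 -7.  -5.5]
lowest [0.392 0.259 0.206] shift cm to lowest at dish z .06: [-4.65  0.49 14.05]
```

View pics/t3.png

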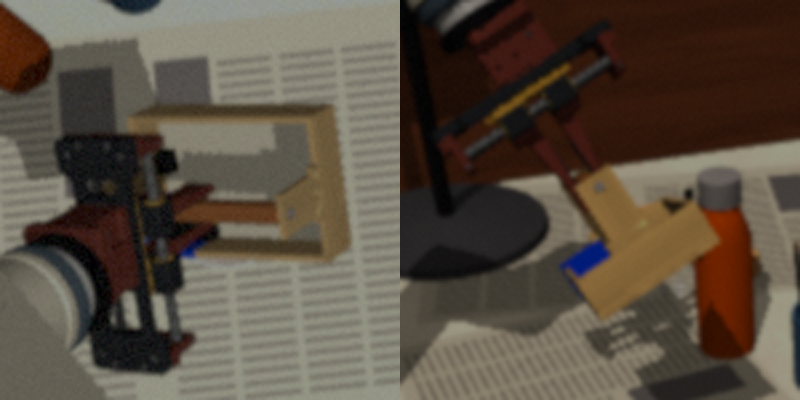

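Top half of the crop: the tote's raised end is at the right (rim corners near (345,255) and (325,105)), and its visible floor has no stubs on it. The blue tape is at (200,245), under the gripper. Side half: the tape is at (580,262). Next I'll project the corners to check that the tote has not turned in the grip.

```bash
cat > chk.py <<'E'
from h import *
c=manip.read_camera("top");s=manip.read_camera("side");o=manip.observe();r=R(o);p=o["position"]
T=lambda v:p+r@np.array([-v[0],v[1],-.019+.092-v[2]])
h=75
for n,cam,dx in(("top",c,0),("side",s,400)):
    u,v=proj(cam,p).astype(int); u=max(h,min(639-h,u)); v=max(h,min(479-h,v))
    for P in((.085,.06,.04),(.085,-.06,.04),(-.085,.06,.04),(-.085,-.06,.04),(.085,-.06,0),(.085,.06,0),(-.085,-.06,0)):
        print(n,P,((proj(cam,T(P))-(u-h,v-h))*400/150+(dx,0)).round(0),"z",T(P)[2].round(3))
E
python3 chk.py
```

```text
top (0.085, 0.06, 0.04) [148. 252.] z 0.239
top (0.085, -0.06, 0.04) [125. 114.] z 0.288
top (-0.085, 0.06, 0.04) [325. 263.] z 0.309
top (-0.085, -0.06, 0.04) [306. 118.] z 0.358
top (0.085, -0.06, 0) [153. 101.] z 0.255
top (0.085, 0.06, 0) [175. 235.] z 0.206
top (-0.085, -0.06, 0) [330. 104.] z 0.325
side (0.085, 0.06, 0.04) [562. 266.] z 0.239
side (0.085, -0.06, 0.04) [665. 195.] z 0.288
side (-0.085, 0.06, 0.04) [571. 275.] z 0.309
side (-0.085, -0.06, 0.04) [691. 194.] z 0.358
side (0.085, -0.06, 0) [688. 231.] z 0.255
side (0.085, 0.06, 0) [586. 301.] z 0.206
side (-0.085, -0.06, 0) [718. 235.] z 0.325
```

{"op": "jog_arm", "data": {"steps": [[0, [-0.6, 0.05, 1.75], 0], [0, [-1.15, 0.1, 3.5], 0], [0, [-1.15, 0.1, 3.5], 0], [0, [-1.15, 0.1, 3.5], 0], [0, [-0.6, 0.05, 1.75], 0], [0, [0, 0.6, 0], 0], [0, [0, -0.6, 0], 0], [0, [0, 0.6, 0], 0], [0, [0, -0.6, 0], 0], [0, [0.6, 0, 0], 0], [0, [-0.6, 0, 0], 0], [0, [0.6, 0, 0], 0], [0, [-0.6, 0, 0], 0], [0, [0, 0, 0], 0], [0, [0, 0, 0], 0], [0, [0, 0, 0], 0]]}}

```text
t: 25.57
position: [0.4691, 0.2039, 0.1904]
eef_rot: [-2.675, -0.425, -1.65]
ft_force: [0.1, -0.4, -2.9]
width: 0.0154
finger_force: 50.0
```

```bash
python3 s.py
python3 - <<'E'
from h import *
c=manip.read_camera("top");s=manip.read_camera("side");w=manip.read_camera("wrist")
p=np.array([.45,.244,.1])
def crop(c,P,h=55):
    u,v=proj(c,P).astype(int); return cv2.resize(c["frame"][v-h:v+h,u-h:u+h],(400,400),interpolation=cv2.INTER_CUBIC)
a=np.hstack([crop(c,p),crop(s,p)])
cv2.imwrite("pics/t4.png",a); cv2.imwrite("pics/w4.png",w["frame"])
E
```

```text
t 25.57 q [ 0.744  0.341  2.025 -0.818  0.92  -1.86 ] p [0.4691 0.2039 0.1904] tilt deg 35.6 down dir in tool deg 135.2 tool axes
 [[-0.072 -0.905  0.419]
 [-0.908 -0.114 -0.403]
 [ 0.413 -0.41  -0.814]] f [ 0.1 -0.4 -2.9] w 0.0154 50.0
corner [0.454 0.243 0.08 ] shift cm to TCP over dish z .40: [  5.1  -7.3 -19.5]
lowest [0.452 0.245 0.071] shift cm to lowest at dish z .06: [0.03 0.2  0.08]
```

View pics/t4.png

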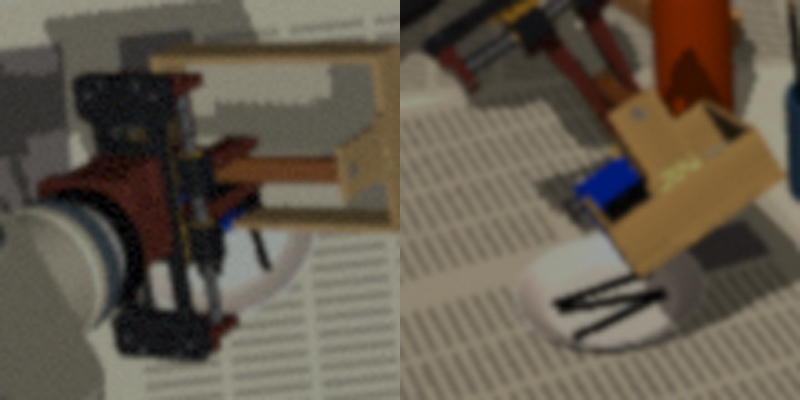

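View pics/w4.png

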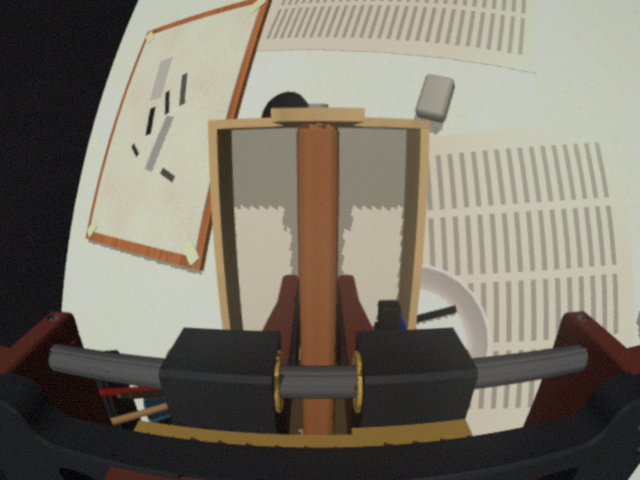

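Crop: the blue corner is low and over the dish, clear of it, and dark stubs show beside the tape at side (625,200). Wrist view: the visible floor is empty except for one stub at (388,310), along the taped wall. The +x wall is hidden by the gripper, so I'll measure that stub and sample the side image along that wall.

```bash
cat > v.py <<'E'
from h import *
s=manip.read_camera("side");w=manip.read_camera("wrist");o=manip.observe();r=R(o);p=o["position"]
T=lambda v:p+r@np.array([-v[0],v[1],.073-v[2]])
def fish(u,v,z):   # wrist pixel -> tote frame at tote height z
    a=np.array([u-w["cx"],v-w["cy"]]); n=np.hypot(*a); th=n/w["fx"]
    d=w["T"][:3,:3]@np.append(a/n*np.sin(th),np.cos(th)); c0=w["T"][:3,3]
    q=r.T@(c0-p); e=r.T@d; k=(.073-z-q[2])/e[2]; x=q+k*e; return np.array([-x[0],x[1],z])
g=w["frame"].max(2)
for row in range(294,334,4): print(row,g[row,368:424:4])
print("stub top edge px(388,300)",fish(388,300,.019).round(3), "floor limit",fish(260,326,.005).round(3),fish(375,326,.005).round(3))
print("side V / blue-red along the +x wall, rows x=.075,.065,.055,.04 ; cols y .05..-.05")
for x in(.078,.070,.060,.050,.040,.03):
    L=[]
    for y in np.arange(.050,-.051,-.01):
        u,v=np.round(proj(s,T((x,y,.012)))).astype(int); L.append(tuple(int(k) for k in s["frame"][v,u]))
    print(x,L)
u,v=proj(s,T((.07,.045,.01))).astype(int); print(u,v)
E
python3 v.py
```

```text
294 [184 186 184 187 187 184 184 178  89  92  95 163 169 196]
298 [185 186 185 182 181 176 178 148  88  91  97 169 168 199]
302 [187 186 180  51  51  48  47  48  88  91  96 167 171 198]
306 [182 185 176  44  46  45  53  49  71  90  93 170 170 202]
310 [186 186 178  43  48  45  46  49  63  89 100 171 172 199]
314 [184 184 168  43  45  46  45  49  87  91 108 168 165 121]
318 [147 184 146  44  45  46  43  44  85  88 118 170 129  46]
322 [ 85 183  77  40  44  44  43  41  78  72 133 169 130 144]
326 [ 83 116  38  41  40  43  41  44  77  93 150 170 181 198]
330 [68 65 41 41 45 44 41 46 49 51 70 68 54 52]
stub top edge px(388,300) [0.031 0.047 0.019] floor limit [ 0.06  -0.042  0.005] [0.06  0.042 0.005]
side V / blue-red along the +x wall, rows x=.075,.065,.055,.04 ; cols y .05..-.05
0.078 [(12, 11, 15), (8, 8, 9), (4, 4, 4), (7, 10, 11), (63, 110, 131), (70, 122, 142), (65, 117, 137), (74, 128, 142), (62, 110, 133), (58, 101, 131), (56, 97, 126)]
0.07 [(9, 12, 15), (8, 10, 12), (7, 11, 15), (13, 19, 25), (72, 126, 142), (70, 124, 142), (67, 120, 138), (77, 136, 145), (59, 105, 132), (63, 102, 130), (53, 85, 109)]
0.06 [(9, 12, 15), (8, 10, 12), (7, 11, 15), (13, 19, 25), (68, 120, 138), (69, 122, 141), (73, 129, 143), (75, 134, 144), (59, 105, 132), (63, 102, 130), (53, 85, 109)]
0.05 [(24, 40, 53), (25, 44, 57), (32, 54, 69), (34, 58, 75), (68, 122, 141), (63, 112, 136), (71, 127, 142), (73, 129, 143), (63, 106, 131), (77, 104, 123), (64, 91, 107)]
0.04 [(24, 40, 53), (25, 44, 57), (32, 54, 69), (34, 58, 75), (65, 116, 138), (59, 106, 134), (71, 125, 142), (73, 127, 144), (68, 104, 127), (72, 103, 122), (52, 80, 99)]
0.03 [(48, 86, 113), (50, 91, 118), (53, 95, 124), (55, 97, 127), (65, 116, 140), (58, 105, 135), (65, 117, 140), (67, 118, 141), (61, 105, 133), (65, 103, 128), (59, 97, 123)]
266 212
```

{"op": "jog_arm", "data": {"steps": [[0, [0, 0, 0], -0.06], [0, [0, 0, 0], -0.12], [0, [0, 0, 0], -0.12], [0, [0, 0, 0], -0.06], [0, [0.6, 0, 0], 0], [0, [-0.6, 0, 0], 0], [0, [0.6, 0, 0], 0], [0, [-0.6, 0, 0], 0], [0, [0, 0, 0], 0], [0, [0, 0, 0], 0]]}}

```text
t: 26.65
position: [0.4691, 0.204, 0.1903]
eef_rot: [-2.857, -0.559, -1.27]
ft_force: [-0.4, -0.4, -3.4]
width: 0.016
finger_force: 50.0
```

```bash
cat > v2.py <<'E'
from h import *
exec(open("v.py").read().split("g=w")[0].replace("from h import *",""))
tilt()
import sys
# rectified map of the tote floor at stub-top height, as seen by the wrist camera: rows x .02...08, cols y -.054...054
from itertools import product
Ti=np.linalg.inv(w["T"])
def px(P):
    q=Ti[:3,:3]@P+Ti[:3,3]; n=np.hypot(q[0],q[1]); th=np.arctan2(n,q[2]); return (np.array([w["cx"],w["cy"]])+q[:2]/n*th*w["fx"]).round().astype(int)
for x in np.arange(.016,.081,.004):
    L=[]
    for y in np.arange(-.052,.053,.008):
        u,v=px(T((x,y,.019))); L.append(int(w["frame"][v,u].max()))
    print(round(x,3),px(T((x,0.045,.019))),L)
g=w["frame"].max(2)
print([ (row,[int(k) for k in g[row,376:404:4]]) for row in range(290,334,4)])
E
python3 v2.py
```

```text
t 26.75 q [ 0.744  0.341  2.025 -0.818  0.92  -2.22 ] p [0.4691 0.2039 0.1904] tilt deg 35.6 down dir in tool deg 155.8 tool axes
 [[ 0.251 -0.873  0.419]
 [-0.81  -0.426 -0.403]
 [ 0.53  -0.238 -0.814]] f [ 1.  -0.5 -2.4] w 0.0155 50.0
0.016 [387 279] [73, 136, 137, 135, 56, 86, 136, 139, 106, 89, 189, 137, 135, 135]
0.02 [386 284] [82, 136, 135, 136, 70, 84, 132, 138, 94, 89, 187, 137, 132, 132]
0.024 [386 290] [79, 135, 136, 135, 86, 84, 134, 135, 93, 87, 190, 136, 133, 134]
0.028 [386 295] [86, 131, 136, 135, 87, 79, 134, 137, 95, 88, 183, 131, 133, 130]
0.032 [385 300] [76, 135, 134, 137, 89, 74, 132, 135, 110, 87, 164, 156, 49, 74]
0.036 [385 306] [92, 134, 129, 106, 85, 66, 132, 134, 86, 87, 85, 142, 43, 45]
0.04 [384 311] [77, 136, 132, 88, 86, 63, 133, 137, 88, 86, 85, 133, 43, 46]
0.044 [384 316] [86, 135, 133, 83, 87, 62, 132, 133, 65, 81, 87, 156, 40, 40]
0.048 [383 321] [78, 135, 129, 85, 84, 54, 133, 132, 67, 85, 87, 124, 44, 43]
0.052 [383 326] [92, 131, 84, 84, 86, 70, 130, 135, 65, 83, 83, 81, 36, 42]
0.056 [382 331] [44, 57, 52, 44, 82, 74, 133, 132, 63, 81, 44, 51,
[... 187 characters left out ...]
8, 75, 84, 128, 94, 72, 59, 34, 38, 39, 41]
0.072 [381 350] [43, 42, 36, 78, 61, 109, 129, 92, 65, 54, 50, 39, 39, 41]
0.076 [380 354] [36, 38, 37, 131, 58, 104, 124, 91, 66, 43, 125, 36, 35, 43]
0.08 [380 359] [37, 36, 37, 132, 54, 114, 93, 88, 63, 47, 96, 36, 36, 35]
[(290, [134, 133, 133, 132, 132, 132, 91]), (294, [132, 132, 135, 136, 134, 132, 89]), (298, [132, 130, 129, 130, 128, 126, 86]), (302, [127, 45, 43, 38, 47, 46, 87]), (306, [131, 38, 42, 42, 39, 43, 68]), (310, [127, 41, 42, 43, 38, 44, 57]), (314, [120, 38, 43, 39, 41, 43, 60]), (318, [114, 37, 44, 34, 40, 41, 73]), (322, [58, 36, 39, 37, 40, 39, 74]), (326, [34, 37, 34, 36, 36, 41, 73]), (330, [38, 43, 39, 42, 39, 44, 52])]
```

{"op": "jog_arm", "data": {"steps": [[0, [0, 0, 0], 0.06], [0, [0, 0, 0], 0.12], [0, [0, 0, 0], 0.12], [0, [0, 0, 0], 0.12], [0, [0, 0, 0], 0.12], [0, [0, 0, 0], 0.12], [0, [0, 0, 0], 0.06], [0, [0, 0.6, 0], 0], [0, [0, -0.6, 0], 0], [0, [0, 0.6, 0], 0], [0, [0, -0.6, 0], 0], [0, [0, 0.6, 0], 0], [0, [0, -0.6, 0], 0], [0, [0, 0, 0], 0], [0, [0, 0, 0], 0]]}}

```text
t: 28.0
position: [0.4695, 0.2039, 0.1907]
eef_rot: [-2.565, -0.244, -1.981]
ft_force: [-0.1, -0.1, -3.0]
width: 0.016
finger_force: 50.0
```

{"op": "jog_arm", "data": {"steps": [[0, [0, 0, 0], -0.06], [0, [0, 0, 0], -0.12], [0, [0, 0, 0], -0.12], [0, [0, 0, 0], -0.06], [0, [0.7, -0.7, 0], 0], [0, [-0.7, 0.7, 0], 0], [0, [0.7, -0.7, 0], 0], [0, [-0.7, 0.7, 0], 0], [0, [0, 0, 0], 0], [0, [0, 0, 0], 0], [0, [0, 0, 0], 0], [0, [0, 0, 0], 0], [0, [0, 0, 0], 0]]}}

```text
t: 29.08
position: [0.4692, 0.2038, 0.1905]
eef_rot: [-2.675, -0.425, -1.651]
ft_force: [-0.4, -0.6, -3.6]
width: 0.0155
finger_force: 50.0
```

```bash
python3 v2.py | sed -n '1,17p'
python3 - <<'E'
from h import *
s=manip.read_camera("side");c=manip.read_camera("top");w=manip.read_camera("wrist")["frame"]
f=s["frame"][185:245,240:310]; f=cv2.convertScaleAbs(cv2.resize(f,(560,480),interpolation=cv2.INTER_CUBIC),alpha=1.8,beta=20)
g=cv2.resize(c["frame"][230:325,195:290],(240,240)); ww=cv2.resize(w[270:350,340:420],(240,240),interpolation=cv2.INTER_CUBIC)
cv2.imwrite("pics/fin.png",np.hstack([f,np.vstack([g,ww])]))
E
python3 s.py | tail -2
```

```text
t 29.18 q [ 0.744  0.341  2.025 -0.818  0.92  -1.86 ] p [0.4692 0.2038 0.1905] tilt deg 35.6 down dir in tool deg 135.2 tool axes
 [[-0.073 -0.905  0.419]
 [-0.908 -0.114 -0.403]
 [ 0.412 -0.41  -0.814]] f [ 0.1 -0.6 -2.9] w 0.0155 50.0
0.016 [387 279] [81, 188, 187, 188, 89, 90, 140, 134, 89, 87, 186, 188, 187, 181]
0.02 [386 284] [100, 187, 189, 188, 86, 68, 135, 134, 84, 86, 188, 188, 184, 165]
0.024 [386 290] [80, 187, 186, 188, 86, 96, 133, 132, 83, 87, 187, 184, 187, 161]
0.028 [385 295] [105, 188, 186, 184, 85, 92, 135, 134, 79, 85, 183, 187, 184, 179]
0.032 [385 301] [92, 186, 186, 184, 87, 86, 133, 132, 93, 84, 162, 184, 65, 93]
0.036 [385 306] [100, 186, 186, 111, 84, 69, 131, 134, 89, 83, 82, 186, 49, 45]
0.04 [384 311] [87, 187, 185, 84, 80, 64, 135, 131, 87, 83, 82, 184, 47, 49]
0.044 [384 316] [113, 185, 182, 85, 83, 69, 129, 130, 86, 82, 80, 182, 46, 46]
0.048 [383 321] [90, 184, 181, 83, 82, 58, 134, 130, 84, 82, 80, 150, 45, 44]
0.052 [383 326] [116, 183, 108, 80, 81, 51, 132, 131, 72, 79, 80, 79, 41, 41]
0.056 [382 331] [49, 75, 55, 50, 80, 80, 129, 131, 74, 76, 44, 41, 42, 43]
0.06 [382 336] [50, 43, 44, 41, 79, 76, 130, 131, 76, 76, 38, 44, 45, 42]
0.064 [381 341] [42, 44, 46, 42, 77, 74, 126, 130, 90, 64, 40, 46, 42, 42]
corner [0.454 0.243 0.08 ] shift cm to TCP over dish z .40: [  5.1  -7.3 -19.5]
lowest [0.452 0.245 0.071] shift cm to lowest at dish z .06: [0.02 0.22 0.08]
```

View pics/fin.png

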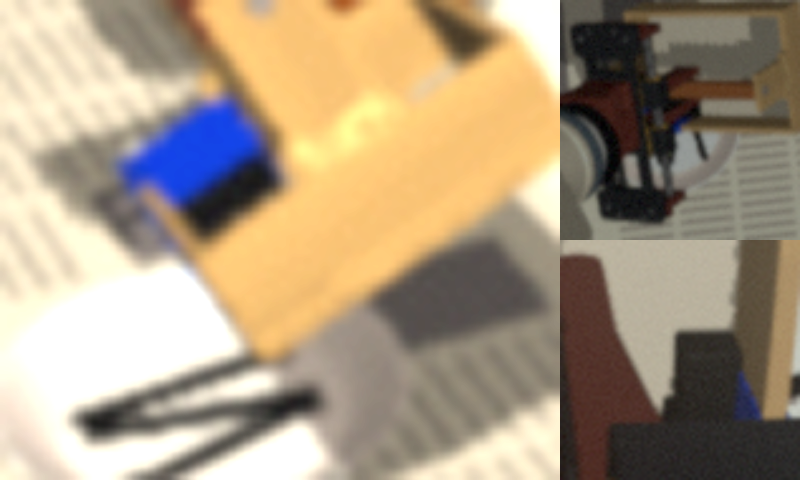

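The final view shows the blue corner lowest and over the dish. The stubs sit packed in it: a row along the taped wall, with another black stub beside it (side crop (235,190), wrist crop (705,375)). I'm handing in.

```bash
python3 -c "
from plant import manip
print(manip.hand_in())"
```

```text
the job is handed in; nothing more can be done
None
```

I handed the job in with the tote held steady at about 36°, its taped corner lowest and about 5 cm above the dish rim; the stubs look packed in that corner, the farthest about 40 mm from it, but the gripper hid part of the wall, so I could not count all four.

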